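# Report the key tag that has no ring

## Task

One of the six key tags in the inspection tray has been passed without its split ring. Call the line lead by pressing the large mushroom button on the call box all the way down (leave the small flush button alone) and letting it spring back, then point the tag out: hold the fingertips a couple of centimetres above the middle of its disc, without touching it, for at least three seconds, and finish still pointing at it. Touch none of the tags, and leave everything else on the bench where it is.

Things in the scene. Friction and masses are not known exactly. Their poses are not given: they have to be found in the camera images.
- tray: the inspection tray: white plastic, 180 x 190 mm (its x, y), walls 16 mm high and 4 mm thick, fixed on the mat; lined in dark foam, with six pockets of 84 x 58 mm in 2 rows (along x) of 3 (along y), one key tag in each. Origin: centre of its underside, on the mat; z up
- tag_faulty: the faulty key tag, lying flat in one of the tray's six pockets: a loose steel medallion, 38 mm across and 4 mm thick, with a small bail loop at its edge and, unlike the other five in the tray, NO split ring. Origin: centre of the disc's underside; +x points to the bail
- faulty_face (a point): centre of the upper face of the faulty tag's disc, 11 mm above the bench top and 7 mm below the rims of the tray's walls: the place to point at
- tag_a: a finished key tag lying flat in one pocket of the tray: the same steel medallion with a steel split ring, 30 mm across and up to 8 mm high, through its bail; 71 mm long in all. Origin: centre of the disc's underside; +x points to the ring
- tag_b: a finished key tag lying flat in one pocket of the tray: the same steel medallion with a steel split ring, 30 mm across and up to 8 mm high, through its bail; 71 mm long in all. Origin: centre of the disc's underside; +x points to the ring
- tag_c: a finished key tag lying flat in one pocket of the tray: the same steel medallion with a steel split ring, 30 mm across and up to 8 mm high, through its bail; 71 mm long in all. Origin: centre of the disc's underside; +x points to the ring
- tag_d: a finished key tag lying flat in one pocket of the tray: the same steel medallion with a steel split ring, 30 mm across and up to 8 mm high, through its bail; 71 mm long in all. Origin: centre of the disc's underside; +x points to the ring
- tag_e: a finished key tag lying flat in one pocket of the tray: the same steel medallion with a steel split ring, 30 mm across and up to 8 mm high, through its bail; 71 mm long in all. Origin: centre of the disc's underside; +x points to the ring
- call_box: the call box: grey metal enclosure 78 x 138 mm (its x, y), 55 mm high, with an aluminium top plate carrying two black push buttons of different shape: the large mushroom one at its own y = +32 mm, the small flush one at y = -34 mm. Fixed. Origin: centre of its underside, on the mat; z up
- call_button (a joint): travel of the call button, the LARGE MUSHROOM-HEADED one (head 40 mm across, domed, standing 26 mm above the box's top plate): 0 released, 0.006 m fully down. It is pressed straight down, springs back by itself, begins to move at about 2 N and is fully down at about 6 N
- call_button_top (a point): centre of the top of the mushroom head, 83 mm above the bench top when released; goes down with the button
- reset_button (a joint): travel of the reset button, the small flush one (22 mm across, inside a 30 mm steel bezel ring): 0 released, 0.005 m fully down. Not to be pressed
- reset_button_top (a point): centre of the top of the small flush reset button, 64 mm above the bench top
- spare_blank: bystander: a loose medallion without ring, 38 mm across, 4 mm thick, lying on the mat in front of the tray, NOT in it: an unassembled blank, not the faulty tag. Origin: centre of its underside
- loupe: bystander: small black loupe with a clear foot, 35 mm across, 35 mm high, standing between the tray and the call box. Origin: centre of its underside
- caliper: bystander: digital caliper, 200 mm long, 13 mm high, lying on the mat in front of the call box. Origin: on the mat, on the beam, 70 mm from the end with the jaws; x along the beam, away from the jaws
- pliers: bystander: split-ring pliers with black grips, about 170 mm long, 12 mm high, lying at the left of the mat. Origin: near the middle, on the mat; x towards the jaws
- blank_bowl: bystander: stainless bowl, 116 mm across, 45 mm high, heaped to about 60 mm with blank medallions, at the back. Origin: centre of its underside
- ring_tub: bystander: clear plastic tub, 95 x 95 x 42 mm, heaped to about 55 mm with split rings, at the back. Origin: centre of its underside
- gift_box: bystander: small lidded cardboard box, 90 x 70 x 32 mm, at the back between bowl and tub. Origin: centre of its underside
Mind the look-alikes: they are no part of the job. What is shaped like the call_box but turquoise is not meant. Leave any black look-alike of the tag_faulty alone.

How it is judged:
By the outcome, as a careful person would: the job done as asked, in the order asked, and still so for the second after the job is handed in, with the robot touching nothing.
It also fails if it takes over 38 s, if anything falls off the work surface, if the arm or the gripper's body presses on something with over 40 N, if the wrist force passes 120 N, or if a joint passes its speed limit or range.

## Robot

A 6-joint arm with a two-finger parallel gripper is mounted at the origin on the work surface. World frame = base frame: x ahead of the robot, y to its left, z up, the work surface at z = 0. Lengths are in m, angles in rad, forces in N, time in s.
With the tool pointing down it reaches from about 0.375 to 0.925 m from the base axis. Payload 5.7 kg.
Tool frame: the origin (TCP) lies at the centre of the arm's flange, where the gripper is bolted on; the fingertips stand arm.tips_ahead ahead of it and the grasp point (between the pads) lies 163 mm ahead of it (arm.tips_ahead is the distance from the TCP to the fingertips, in m); z points along the fingers, y is the direction in which the jaws open and shut (so a half turn about z gives the same grasp; the last joint's range is limited). The gripper opens to 88 mm and grips with 3 to 60 N. Pads are 20 mm wide; open, the fingers measure 115 mm over their backs; the gripper's body (75 mm by 178 mm) begins 61 mm behind the grasp point.
Start: joints at [-1.225, 0.359, 1.51, -0, 1.272, -0.115], TCP at [0.267, -0.537, 0.405] pointing down, gripper open.
Joint ranges: [-2.97, 2.97], [-1.01, 2.36], [0.21, 2.38], [-0.96, 4.11], [0.2, 2.71], [-2.98, 2.98]. Speed limits (rad/s): [2.39, 2.39, 3.14, 3.14, 3.14, 3.14].

## Interface

Orientations are given as a unit quaternion [x, y, z, w].
In Python, from cell import readout, snapshot, job_done, recognise, outline_of, arm gives the robot as it stands.
- The arm moves only by the shell command python3 -m pendant 'ROWS' [FORCE]. ROWS is JSON, a list of rows, each an object of numbers: "x", "y", "z": the shift along the tool's x, y, z in m; "rx", "ry", "rz": the turn, a rotation vector about the tool's x, y, z in degrees; "grip": the closure, from -1 (fully open) to 1 (shut). In form: [{"x": .., "y": .., "z": .., "rx": .., "ry": .., "rz": .., "grip": ..}, ...]. A call has 1 to 20 rows; each row is the pose to reach, as a shift and turn from the pose commanded when the call began, along the tool's axes at that moment; what a row does not reach only later rows make up. A row lasts 1/8 s, in which the tool goes at most 62.5 mm and 10.7 degrees, less where a joint would pass 70% of its speed; a pose out of reach is approached as far as the arm can. A call with a gripper value outside its range is refused whole. The fingers move at their own pace and stop on an object; FORCE is the grip in N (left out, the last holds). Time passes only in rows, so rows that repeat a pose let the fingers close. It gives the time, the measured TCP pose, the force and the opening at its end, in the units of the state.
- readout.sense(): the state, without advancing time (a new reading comes with each control period).
- snapshot(name): name is "scene" or "top"; returns a dict with "image" (480x640x3 uint8, red, green, blue), "fx", "fy", "cx", "cy" (pixels), "rvec" (rotation vector, rad) and "tvec" (3), from world to camera coordinates, as OpenCV has them. Camera axes: x right, y down, z forward; pixel columns grow to the right and rows downward; lengths in m; the calibration is good to about 2 mm. A picture is of the moment at which its call begins. There is no depth.
- job_done(): hands the job in, once; it reports no verdict.
Trained networks look in the newest picture that a camera, given by its name, has taken for a name from the list of things; names that differ only in an ending like _2 or _b are one class to them, and where a whole thing is asked for, a point or a joint stands for the part that bears it (a point fixed in the world has none). Each returns a list of dicts, best first, with "confidence" (0 to 1); they miss things now and then, are a little off and sometimes report something else, mostly with a low value. They report only what shows in the picture. A call takes as long as a camera call. They do not tell look-alikes from the thing itself.
- recognise(name, camera): "at" ([column, row] in pixels, amid what is visible of it).
- outline_of(name, camera): "pixels" (480x640 bool, what is visible of it) and "at" ([column, row] in pixels, amid what is visible of it).
The state is a dict: "time": time; "qpos": joint angles; "dq": joint speeds; "joint_efforts": joint torques, N m; "position": TCP position; "ee_rot": TCP orientation; "force": force on the tool from outside, world axes, zero at the start; "wrist_torque": the same for the moment, N m; "opening": opening from 0.0 (shut) to 1.0 (fully open).
Only numpy, scipy, OpenCV 4.12 (cv2) and the standard library are available. Lean on these libraries where they do the work, as an engineer would, in place of code of your own. Each camera call takes 0.05 s, during which the arm holds its last target. There are 200 camera calls.

## Working session

There is one attempt and no reset: what is moved stays moved. The work goes in short steps, Python scripts to look and compute and a shell command to move; the robot and the scene stay as the last step left them, time stands still between calls to the robot, and variables do not carry over. Pictures are saved under pics/ and viewed, about 8 in all and at most 12, crops included, and the job is handed in when it is done.

```bash
mkdir -p pics
cat > h.py <<'E'
import numpy as np, cv2
from cell import readout, snapshot, job_done, recognise, outline_of, arm
def ray(s,uv,z):
    R=cv2.Rodrigues(np.array(s["rvec"],float))[0];t=np.array(s["tvec"],float)
    d=R.T@np.array([(uv[0]-s["cx"])/s["fx"],(uv[1]-s["cy"])/s["fy"],1]);c=-R.T@t
    return c+d*(z-c[2])/d[2]
def proj(s,p):
    K=np.array([[s["fx"],0,s["cx"]],[0,s["fy"],s["cy"]],[0,0,1]])
    return cv2.projectPoints(np.array([p],float),np.array(s["rvec"],float),np.array(s["tvec"],float),K,None)[0].ravel()
def save(n,im): cv2.imwrite("pics/"+n,im[:,:,::-1])
E
python3 - <<'E'
from h import *
print(arm.tips_ahead, readout.sense())
for c in("top","scene"):
    s=snapshot(c);save(c+"1.png",s["image"])
    for n,z in(("tag_faulty",.011),("tag_a",.011),("call_box",.055),("call_button",.083),("reset_button",.064),("tray",.016),("spare_blank",.004),("loupe",.03)):
        for r in recognise(n,c): print(c,n,np.round(r["at"]),round(r["confidence"],2),np.round(ray(s,r["at"],z),3))
E
```

```text
0.182 {'time': 0.0, 'qpos': array([-1.22512432e+00,  3.59505926e-01,  1.51140648e+00, -1.36700044e-05,
        1.27247277e+00, -1.15129654e-01]), 'dq': array([-0.00070183, -0.0007032 , -0.00023842,  0.00252281,  0.00054936,
        0.00057367]), 'joint_efforts': array([ 1.19277396e-03, -5.15360963e+01, -2.70726550e+01,  6.72649266e-02,
        3.49959545e-02, -1.37990655e-04]), 'position': array([ 0.26665702, -0.53710371,  0.40381861]), 'ee_rot': array([ 9.73574085e-01,  2.28369651e-01, -1.09572402e-04, -8.89562107e-04]), 'force': array([-0.4788962 , -0.34582927,  0.16148828]), 'wrist_torque': array([-0.02419856, -0.08591729,  0.03204412]), 'opening': 0.9988889436076733}
top tag_faulty [380. 300.] 0.74 [ 0.471 -0.031  0.011]
top tag_faulty [428. 269.] 0.62 [ 0.532 -0.131  0.011]
top tag_a [463. 235.] 0.87 [ 0.602 -0.205  0.011]
top tag_a [494. 242.] 0.81 [ 0.585 -0.268  0.011]
top tag_a [485. 283.] 0.8 [ 0.503 -0.247  0.011]
top tag_a [457. 275.] 0.63 [ 0.52  -0.19   0.011]
top tag_a [439. 231.] 0.61 [ 0.611 -0.156  0.011]
top call_box [265. 271.] 0.6 [0.534 0.196 0.055]
top call_but
[... 723 characters left out ...]
  0.011]
scene tag_a [242. 228.] 0.62 [ 0.618 -0.154  0.011]
scene tag_a [259. 200.] 0.52 [ 0.52  -0.193  0.011]
scene tag_a [232. 212.] 0.51 [ 0.593 -0.213  0.011]
scene call_box [424. 367.] 0.8 [0.701 0.38  0.055]
scene call_box [387. 272.] 0.63 [0.557 0.208 0.055]
scene call_button [445. 355.] 0.64 [0.677 0.403 0.083]
scene call_button [406. 262.] 0.56 [0.532 0.233 0.083]
scene reset_button [407. 346.] 0.43 [0.689 0.338 0.064]
scene tray [241. 208.] 0.95 [ 0.571 -0.204  0.016]
scene spare_blank [274. 183.] 0.54 [ 0.438 -0.217  0.004]
scene spare_blank [260. 202.] 0.15 [ 0.519 -0.193  0.004]
scene loupe [305. 240.] 0.7 [ 0.57  -0.001  0.03 ]
scene loupe [403. 264.] 0.25 [0.494 0.21  0.03 ]
```

View pics/top1.png

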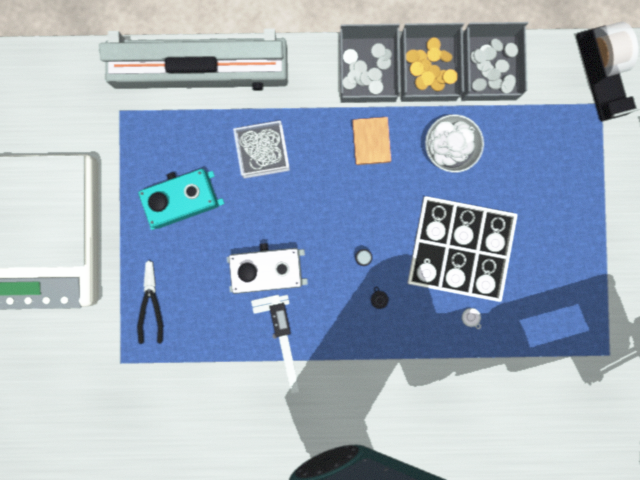

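View pics/scene1.png

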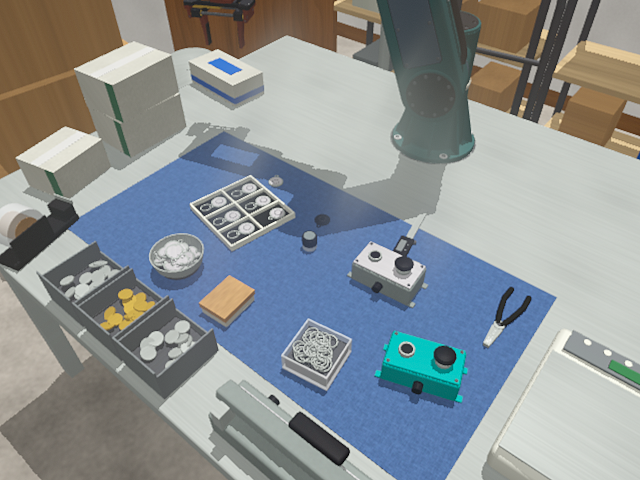

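The top view shows the grey call box at about (265,271), with the mushroom at (246,272). The tray's lower-left pocket, at about (427,270), holds the tag that seems to lack a ring. I'll check both with enlarged crops and fit the disc.

Run:
```python
from h import *
ims=[]
for c,(u,v) in(("top",(427,269)),("scene",(275,214))):
    s=snapshot(c);im=s["image"]
    for n,z in(("tag_faulty",.010),("call_button",.078)):
        for r in outline_of(n,c):
            m=r["pixels"].astype(np.uint8); (cx,cy),rad=cv2.minEnclosingCircle(cv2.findNonZero(m))
            e=cv2.distanceTransform(m,cv2.DIST_L2,5); i=np.unravel_index(e.argmax(),e.shape)
            print(c,n,round(r["confidence"],2),np.round(r["at"]),m.sum(),"inscr",i[::-1],round(e.max(),1),np.round(ray(s,i[::-1],z),3),np.round(ray(s,r["at"],z),3))
    x0,y0=u-35,v-45 if c=="top" else v-40
    ims.append(cv2.resize(im[y0-30:y0+60,x0-10:x0+110] if c=="top" else im[170:260,185:305],(800,600),interpolation=cv2.INTER_CUBIC)[:, :])
    print(c,"crop origin",(x0-10,y0-30) if c=="top" else (185,170),"scale 6.667")
save("c1.png",ims[0]);save("c2.png",ims[1])
```

```text
top tag_faulty 0.85 [378. 299.] 264 inscr (np.int64(379), np.int64(299)) 8.8 [ 0.473 -0.03   0.01 ] [ 0.473 -0.028  0.01 ]
top tag_faulty 0.67 [423. 269.] 272 inscr (np.int64(426), np.int64(272)) 8.8 [ 0.527 -0.127  0.01 ] [ 0.533 -0.122  0.01 ]
top tag_faulty 0.31 [456. 274.] 289 inscr (np.int64(455), np.int64(277)) 8.6 [ 0.516 -0.186  0.01 ] [ 0.521 -0.187  0.01 ]
top tag_faulty 0.16 [455. 144.] 2650 inscr (np.int64(455), np.int64(143)) 28.4 [ 0.79  -0.192  0.01 ] [ 0.789 -0.192  0.01 ]
top call_button 0.76 [247. 274.] 284 inscr (np.int64(247), np.int64(272)) 9.0 [0.533 0.229 0.078] [0.528 0.228 0.078]
top call_button 0.56 [161. 200.] 321 inscr (np.int64(157), np.int64(202)) 9.8 [0.671 0.401 0.078] [0.675 0.394 0.078]
top crop origin (382, 194) scale 6.667
scene tag_faulty 0.57 [320. 217.] 114 inscr (np.int64(321), np.int64(219)) 5.0 [ 0.477 -0.03   0.01 ] [ 0.474 -0.035  0.01 ]
scene call_button 0.63 [446. 352.] 383 inscr (np.int64(445), np.int64(355)) 10.0 [0.672 0.402 0.078] [0.666 0.4   0.078]
scene call_button 0.55 [404. 263.] 251 inscr (np.int64(402), np.int64(263)) 8.0 [0.535 0.227 0.078] [0.534 0.231 0.078]
scene call_button 0.23 [245. 232.] 181 inscr (np.int64(244), np.int64(228)) 6.0 [ 0.661 -0.096  0.078] [ 0.669 -0.086  0.078]
scene crop origin (185, 170) scale 6.667
```

View pics/c1.png

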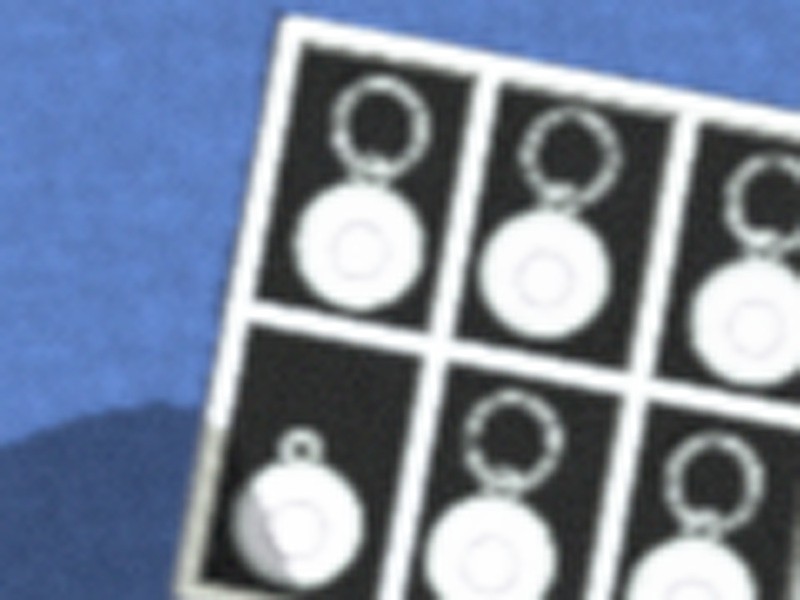

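View pics/c2.png

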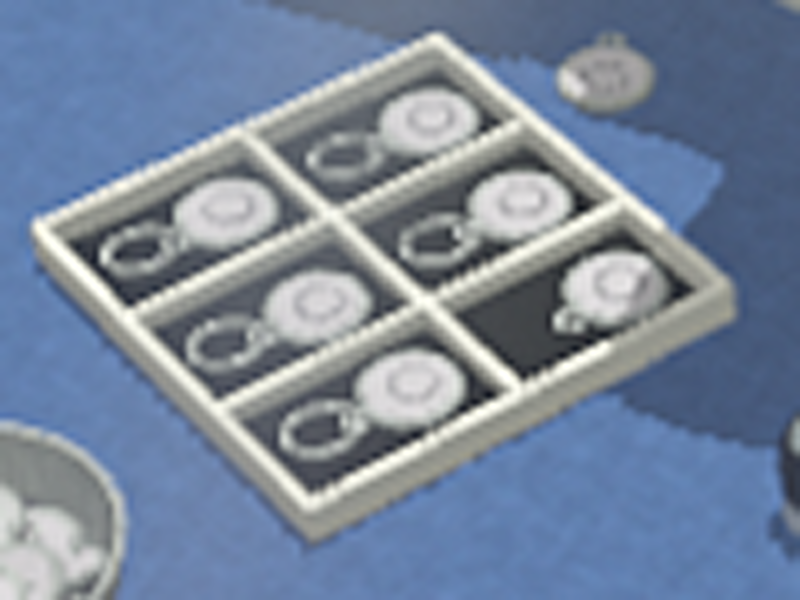

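Only the lower-left tag, disc at (426.3,272.0) in the top view, has a bare bail; the other five have rings. The spare blank lies outside the tray. In world coordinates, the button is at about (0.533, 0.230) and the faulty disc at about (0.527, -0.127). Next I'll close the fingers and move above the button.

```bash
python3 -m pendant '[{"x":0.579,"y":-0.569,"z":0.03,"grip":1},{"x":0.579,"y":-0.569,"z":0.03,"grip":1},{"x":0.579,"y":-0.569,"z":0.03,"grip":1},{"x":0.579,"y":-0.569,"z":0.03,"grip":1},{"x":0.579,"y":-0.569,"z":0.03,"grip":1},{"x":0.579,"y":-0.569,"z":0.03,"grip":1},{"x":0.579,"y":-0.569,"z":0.03,"grip":1},{"x":0.579,"y":-0.569,"z":0.03,"grip":1},{"x":0.579,"y":-0.569,"z":0.03,"grip":1},{"x":0.579,"y":-0.569,"z":0.03,"grip":1},{"x":0.579,"y":-0.569,"z":0.03,"grip":1},{"x":0.579,"y":-0.569,"z":0.03,"grip":1},{"x":0.579,"y":-0.569,"z":0.03,"grip":1},{"x":0.579,"y":-0.569,"z":0.03,"grip":1},{"x":0.579,"y":-0.569,"z":0.06,"grip":1},{"x":0.579,"y":-0.569,"z":0.09,"grip":1},{"x":0.579,"y":-0.569,"z":0.1,"grip":1},{"x":0.579,"y":-0.569,"z":0.1,"grip":1},{"x":0.579,"y":-0.569,"z":0.1,"grip":1}]'
python3 - <<'E'
from h import *
r=readout.sense();print(r["time"],r["position"],r["ee_rot"],r["force"],r["opening"])
s=snapshot("scene");print(ray(s,(276.4,212.5),.011))
a=proj(s,[.533,.230,.083]);im=s["image"].copy();cv2.circle(im,tuple(int(v) for v in a),1,(255,0,0),-1)
c1=im[180:330,310:510]
s=snapshot("top");print(ray(s,(426.3,272.0),.011))
im=s["image"].copy();a=proj(s,[.533,.230,.083]);cv2.circle(im,tuple(int(v) for v in a),1,(255,0,0),-1)
c2=im[200:350,150:350]
save("p1.png",cv2.resize(np.vstack([c1,c2]),(800*3//4*2//2,600*3//2*2//3*1)[:2] if 0 else (400,600)))
E
```

```text
1.2 [ 0.26677964 -0.53741727  0.40461574] [ 9.73580304e-01  2.28344888e-01  7.09167277e-06 -6.16369066e-05] [0.37945865 0.33847263 0.38355445] 0.9999558086694635
[ 0.5270287  -0.12876555  0.011     ]
[ 0.52682337 -0.12749452  0.011     ]invalid input at $[0]: expected keys x, y, z, rx, ry, rz, grip
```

View pics/p1.png

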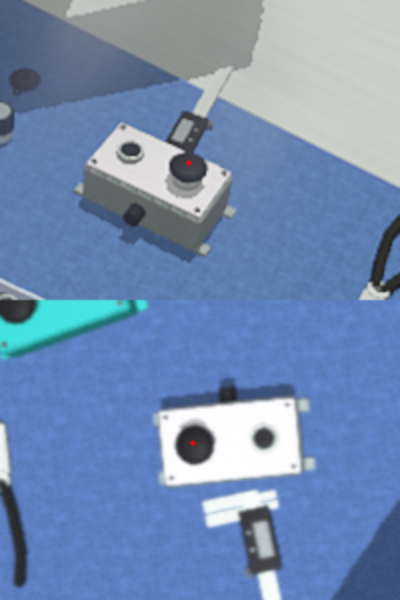

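The move was refused because each row needs every key. The picture confirms the estimate: the red marker sits on the mushroom head in both views. The faulty disc comes out at (0.527, -0.128) from both cameras.

```bash
python3 -m pendant '[{"x":0.579,"y":-0.569,"z":0.03,"rx":0,"ry":0,"rz":0,"grip":1},{"x":0.579,"y":-0.569,"z":0.03,"rx":0,"ry":0,"rz":0,"grip":1},{"x":0.579,"y":-0.569,"z":0.03,"rx":0,"ry":0,"rz":0,"grip":1},{"x":0.579,"y":-0.569,"z":0.03,"rx":0,"ry":0,"rz":0,"grip":1},{"x":0.579,"y":-0.569,"z":0.03,"rx":0,"ry":0,"rz":0,"grip":1},{"x":0.579,"y":-0.569,"z":0.03,"rx":0,"ry":0,"rz":0,"grip":1},{"x":0.579,"y":-0.569,"z":0.03,"rx":0,"ry":0,"rz":0,"grip":1},{"x":0.579,"y":-0.569,"z":0.03,"rx":0,"ry":0,"rz":0,"grip":1},{"x":0.579,"y":-0.569,"z":0.03,"rx":0,"ry":0,"rz":0,"grip":1},{"x":0.579,"y":-0.569,"z":0.03,"rx":0,"ry":0,"rz":0,"grip":1},{"x":0.579,"y":-0.569,"z":0.03,"rx":0,"ry":0,"rz":0,"grip":1},{"x":0.579,"y":-0.569,"z":0.03,"rx":0,"ry":0,"rz":0,"grip":1},{"x":0.579,"y":-0.569,"z":0.03,"rx":0,"ry":0,"rz":0,"grip":1},{"x":0.579,"y":-0.569,"z":0.03,"rx":0,"ry":0,"rz":0,"grip":1},{"x":0.579,"y":-0.569,"z":0.06,"rx":0,"ry":0,"rz":0,"grip":1},{"x":0.579,"y":-0.569,"z":0.09,"rx":0,"ry":0,"rz":0,"grip":1},{"x":0.579,"y":-0.569,"z":0.1,"rx":0,"ry":0,"rz":0,"grip":1},{"x":0.579,"y":-0.569,"z":0.1,"rx":0,"ry":0,"rz":0,"grip":1},{"x":0.579,"y":-0.569,"z":0.1,"rx":0,"ry":0,"rz":0,"grip":1}]'
python3 - <<'E'
from h import *
r=readout.sense();print(r["time"],r["position"],r["ee_rot"],r["force"],r["opening"])
E
```

```text
time: 3.68
position: [0.5329, 0.2295, 0.3059]
ee_rot: [0.974, 0.228, 0.001, -0.0]
force: [1.2, -0.4, 0.6]
opening: 0.005
3.675 [0.53290788 0.22951733 0.30587117] [ 9.73621977e-01  2.28165275e-01  9.19036041e-04 -9.56417600e-05] [ 1.18369872 -0.39368962  0.58204546] 0.004918964734639837
```

```bash
python3 -m pendant '[{"x":0,"y":0,"z":0.015,"rx":0,"ry":0,"rz":0,"grip":1},{"x":0,"y":0,"z":0.03,"rx":0,"ry":0,"rz":0,"grip":1},{"x":0,"y":0,"z":0.036,"rx":0,"ry":0,"rz":0,"grip":1},{"x":0,"y":0,"z":0.04,"rx":0,"ry":0,"rz":0,"grip":1},{"x":0,"y":0,"z":0.043,"rx":0,"ry":0,"rz":0,"grip":1},{"x":0,"y":0,"z":0.045,"rx":0,"ry":0,"rz":0,"grip":1},{"x":0,"y":0,"z":0.046,"rx":0,"ry":0,"rz":0,"grip":1},{"x":0,"y":0,"z":0.046,"rx":0,"ry":0,"rz":0,"grip":1}]'
```

```text
time: 4.68
position: [0.5319, 0.2296, 0.2593]
ee_rot: [0.974, 0.228, -0.0, -0.0]
force: [-5.6, -1.0, 7.8]
opening: 0.006
```

```bash
python3 -m pendant '[{"x":0,"y":0,"z":0.001,"rx":0,"ry":0,"rz":0,"grip":1},{"x":0,"y":0,"z":0.002,"rx":0,"ry":0,"rz":0,"grip":1},{"x":0,"y":0,"z":0.002,"rx":0,"ry":0,"rz":0,"grip":1}]'
```

```text
time: 5.05
position: [0.5319, 0.2296, 0.259]
ee_rot: [0.974, 0.228, -0.0, 0.0]
force: [-8.2, -3.0, 23.4]
opening: 0.003
```

The force jumped to 23 N with almost no further travel, so the button is on its stop. I'll release it, lift, and move over the tag.

```bash
python3 -m pendant '[{"x":0,"y":0,"z":-0.01,"rx":0,"ry":0,"rz":0,"grip":1},{"x":0,"y":0,"z":-0.04,"rx":0,"ry":0,"rz":0,"grip":1},{"x":0,"y":0,"z":-0.08,"rx":0,"ry":0,"rz":0,"grip":1},{"x":0,"y":0,"z":-0.08,"rx":0,"ry":0,"rz":0,"grip":1},{"x":-0.165,"y":0.318,"z":-0.08,"rx":0,"ry":0,"rz":0,"grip":1},{"x":-0.165,"y":0.318,"z":-0.08,"rx":0,"ry":0,"rz":0,"grip":1},{"x":-0.165,"y":0.318,"z":-0.08,"rx":0,"ry":0,"rz":0,"grip":1},{"x":-0.165,"y":0.318,"z":-0.08,"rx":0,"ry":0,"rz":0,"grip":1},{"x":-0.165,"y":0.318,"z":-0.08,"rx":0,"ry":0,"rz":0,"grip":1},{"x":-0.165,"y":0.318,"z":-0.08,"rx":0,"ry":0,"rz":0,"grip":1},{"x":-0.165,"y":0.318,"z":-0.08,"rx":0,"ry":0,"rz":0,"grip":1},{"x":-0.165,"y":0.318,"z":-0.08,"rx":0,"ry":0,"rz":0,"grip":1},{"x":-0.165,"y":0.318,"z":-0.04,"rx":0,"ry":0,"rz":0,"grip":1},{"x":-0.165,"y":0.318,"z":0,"rx":0,"ry":0,"rz":0,"grip":1},{"x":-0.165,"y":0.318,"z":0.02,"rx":0,"ry":0,"rz":0,"grip":1},{"x":-0.165,"y":0.318,"z":0.034,"rx":0,"ry":0,"rz":0,"grip":1},{"x":-0.165,"y":0.318,"z":0.042,"rx":0,"ry":0,"rz":0,"grip":1},{"x":-0.165,"y":0.318,"z":0.042,"rx":0,"ry":0,"rz":0,"grip":1},{"x":-0.165,"y":0.318,"z":0.042,"rx":0,"ry":0,"rz":0,"grip":1}]'
python3 - <<'E'
from h import *
r=readout.sense();print(r["time"],r["position"],r["force"])
s=snapshot("scene");save("e1.png",cv2.resize(s["image"][140:320,200:440],(800,600)))
E
```

```text
time: 7.42
position: [0.5264, -0.1285, 0.2154]
ee_rot: [0.974, 0.228, 0.001, 0.0]
force: [0.6, -1.0, 0.1]
opening: 0.004
7.425 [ 0.52638243 -0.12851806  0.21535103] [ 0.63596265 -1.04720181  0.05659767]
```

View pics/e1.png

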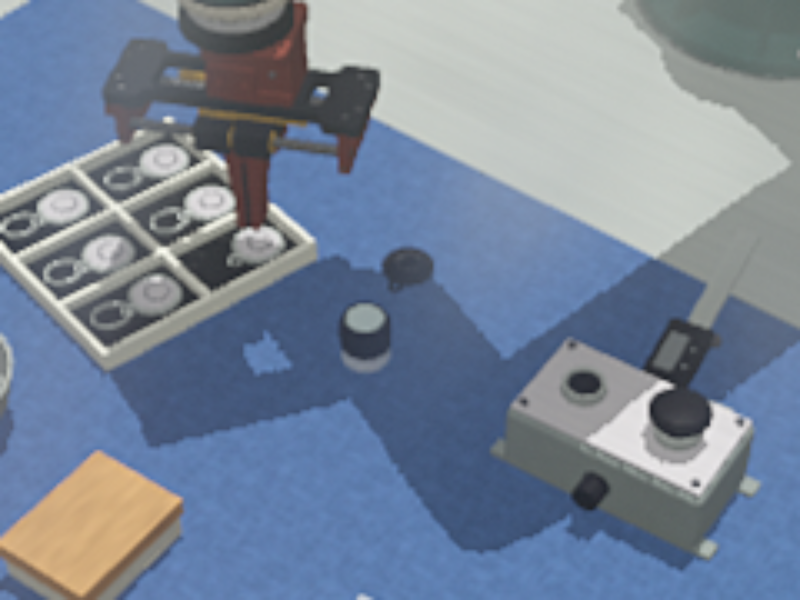

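The picture shows the fingertips just above the faulty disc, at crop (252,228), with a clear gap. The mushroom has sprung back at crop (680,410). Now I'll hold here.

```bash
for i in 1 2; do python3 -m pendant '[{"x":0,"y":0,"z":0.001,"rx":0,"ry":0,"rz":0,"grip":1},{"x":0,"y":0,"z":0.001,"rx":0,"ry":0,"rz":0,"grip":1},{"x":0,"y":0,"z":0.001,"rx":0,"ry":0,"rz":0,"grip":1},{"x":0,"y":0,"z":0.001,"rx":0,"ry":0,"rz":0,"grip":1},{"x":0,"y":0,"z":0.001,"rx":0,"ry":0,"rz":0,"grip":1},{"x":0,"y":0,"z":0.001,"rx":0,"ry":0,"rz":0,"grip":1},{"x":0,"y":0,"z":0.001,"rx":0,"ry":0,"rz":0,"grip":1},{"x":0,"y":0,"z":0.001,"rx":0,"ry":0,"rz":0,"grip":1},{"x":0,"y":0,"z":0.001,"rx":0,"ry":0,"rz":0,"grip":1},{"x":0,"y":0,"z":0.001,"rx":0,"ry":0,"rz":0,"grip":1},{"x":0,"y":0,"z":0.001,"rx":0,"ry":0,"rz":0,"grip":1},{"x":0,"y":0,"z":0.001,"rx":0,"ry":0,"rz":0,"grip":1},{"x":0,"y":0,"z":0.001,"rx":0,"ry":0,"rz":0,"grip":1},{"x":0,"y":0,"z":0.001,"rx":0,"ry":0,"rz":0,"grip":1},{"x":0,"y":0,"z":0.001,"rx":0,"ry":0,"rz":0,"grip":1},{"x":0,"y":0,"z":0.001,"rx":0,"ry":0,"rz":0,"grip":1}]'; done
python3 -c "from cell import job_done; print(job_done())"
```

```text
time: 9.48
position: [0.526, -0.1285, 0.2137]
ee_rot: [0.974, 0.228, -0.0, -0.0]
force: [-0.4, 0.1, -0.6]
opening: 0.005
time: 11.48
position: [0.526, -0.1285, 0.2126]
ee_rot: [0.974, 0.228, -0.0, -0.0]
force: [-0.1, -0.0, -0.1]
opening: 0.006
the job is handed in; nothing more can be done
None
```

I called the line lead and handed the job in at about 11.5 s, with the fingertips still pointing at the tag without a split ring.

- **Call button:** I pressed the mushroom button on the grey box until the force jumped from about 8 N to 23 N with almost no further travel, so it was fully down. A picture afterwards showed it sprung back. The small flush button was not touched.
- **Faulty tag:** It is in the front pocket nearest the call box, at about (0.527, -0.128). It was the only one of the six with a bare bail, and both cameras agreed on its position to about 1–2 mm.
- **Pointing:** I held the closed fingertips about 20–22 mm above the middle of the disc for about 4 s. The wrist force was near zero at the end of each hold, so nothing was being touched.

My first move command was refused because the rows lacked some keys; nothing moved. The recognition network also reported the black look-alike tag and the turquoise box; I ruled both out from the pictures. I took no picture after the last hold and rely on the pose and force readings there.

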